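Find the key that opens the tool safe

TASK

Unlock the grey tool safe: only one of the three keys in the wooden block turns its lock all the way clockwise to the stop, and you must try them one by one, pushed fully home, to find it. Leave the right key fully home in the turned lock, have the other two standing in the key block (any slot), and do not push the bit case, mug, marker or toy rover about.

Things in the scene. Friction and masses are not known exactly. Their poses are not given: they have to be found in the camera images.
- safe: grey steel tool safe fixed to the desk, 200 (x) x 170 (y) mm, 90 mm tall, origin at the centre of its underside; the lock is in the middle of its lid
- lock (a point): middle of the top face of the round brass lock rotor (65 mm), 94 mm above the desk, on its upright axis; axes are the safe's. At rotor = 0 the black keyway (33 x 7 mm) lies along this x, from 9.5 mm on the -x side of the axis to 23.5 mm on the +x side (red dot). Keys enter from above, one way round: key's middle on the axis, key's x towards the dot
- rotor (a joint): lock rotor's angle, rad, clockwise from above: 0 locked, 1.4 (stop) unlocked; starts at 0 to 0.12. Friction 0.06 N m, stays where left; a key has 0.05 play. Every key goes in to the shoulder and turns it to 0.4-0.5; then a wrong key hits a hidden ward, the right one goes on to the stop. Which is right varies and cannot be seen. Turn a wrong key back to 0 and draw it up
- rack: wooden key block fixed to the desk, 190 (x) x 70 (y) mm, 62 mm tall, origin at the centre of its underside. Through slots for keys with middles at x = -62, 0, +62 mm, y = 0; each 37 x 9 mm, from 11.5 mm on the -x side of that middle to 25.5 mm on the +x side. At the start each holds a key, shoulder on the block's top, axes as the block's
- key_red_head (a point): loose key, red head, 60 g. Head: upright disc, 14 mm thick along y (grip here), 36 mm wide along x, up to 38 mm above the shoulder. Blade below: 16 (x) x 5 (y) mm, 50 mm long, last 6 mm slimmer, with a tooth out to +22 mm in x. Point: on the blade's middle line, 24 mm above the shoulder: so 24 mm above point lock when home, 86 mm above the desk in the block. z up the key
- key_blue_head (a point): loose key, blue head, 60 g. Head: upright disc, 14 mm thick along y (grip here), 36 mm wide along x, up to 38 mm above the shoulder. Blade below: 16 (x) x 5 (y) mm, 50 mm long, last 6 mm slimmer, with a tooth out to +22 mm in x. Point: on the blade's middle line, 24 mm above the shoulder: so 24 mm above point lock when home, 86 mm above the desk in the block. z up the key
- key_yellow_head (a point): loose key, yellow head, 60 g. Head: upright disc, 14 mm thick along y (grip here), 36 mm wide along x, up to 38 mm above the shoulder. Blade below: 16 (x) x 5 (y) mm, 50 mm long, last 6 mm slimmer, with a tooth out to +22 mm in x. Point: on the blade's middle line, 24 mm above the shoulder: so 24 mm above point lock when home, 86 mm above the desk in the block. z up the key
- bit_case: green screwdriver-bit case with a red latch, 110 x 170 x 50 mm, to the right; bystander, origin at the centre of its underside
- mug: white mug, 80 mm wide, 95 mm tall, to the left; bystander, origin at the centre of its underside
- marker: blue marker pen with a white cap, lying, 130 x 14 x 14 mm, between the safe and the key block; bystander, origin at the centre of its underside
- kit_rover: small robot-kit rover, blue body, black wheels, orange arm, 120 x 102 x 150 mm, to the left; bystander, origin at the centre of its underside
Not all that is in view belongs to the job. What is meant by the part that bears key_blue_head is not pink, and is the smaller of those in its own colour.

How it is judged:
On the way, in this order (a step that is already met when the one before it is completed fails the run):
1. a key is fully home in the lock while it is still locked (rotor below 0.3 rad) (((horizontal distance between key_red_head and lock below 0.008 m and z of key_red_head in the frame of lock below 0.0275 m and angle between key_red_head's own z axis and vertical below 0.15 rad) or (horizontal distance between key_blue_head and lock below 0.008 m and z of key_blue_head in the frame of lock below 0.0275 m and angle between key_blue_head's own z axis and vertical below 0.15 rad) or (horizontal distance between key_yellow_head and lock below 0.008 m and z of key_yellow_head in the frame of lock below 0.0275 m and angle between key_yellow_head's own z axis and vertical below 0.15 rad)) and value of joint rotor below 0.3 rad), for 0.1 s.
2. the lock is turned to the stop (rotor above 1.1 rad) with a key fully home (((horizontal distance between key_red_head and lock below 0.008 m and z of key_red_head in the frame of lock below 0.0275 m and angle between key_red_head's own z axis and vertical below 0.15 rad) or (horizontal distance between key_blue_head and lock below 0.008 m and z of key_blue_head in the frame of lock below 0.0275 m and angle between key_blue_head's own z axis and vertical below 0.15 rad) or (horizontal distance between key_yellow_head and lock below 0.008 m and z of key_yellow_head in the frame of lock below 0.0275 m and angle between key_yellow_head's own z axis and vertical below 0.15 rad)) and value of joint rotor above 1.1 rad), for 0.1 s.
At the end, for the whole second after the job is handed in: Rotor past 1.1 rad; one key home in the lock (within 8 mm of its axis, shoulder within 3.5 mm of the rotor, upright to 0.15 rad); the other two in the key block (within 80 mm of its middle, shoulder 8 mm below to 6 mm above its top, upright to 0.25 rad); all keys at rest (value of joint rotor above 1.1 rad and ((horizontal distance between key_red_head and lock below 0.008 m and z of key_red_head in the frame of lock below 0.0275 m and angle between key_red_head's own z axis and vertical below 0.15 rad and z of key_blue_head in the frame of rack between 0.078 and 0.092 m and horizontal distance between each of key_blue_head, key_yellow_head and rack below 0.08 m and angle between each of key_blue_head, key_yellow_head's own z axis and vertical below 0.25 rad and z of key_yellow_head in the frame of rack between 0.078 and 0.092 m) or (horizontal distance between key_blue_head and lock below 0.008 m and z of key_blue_head in the frame of lock below 0.0275 m and angle between key_blue_head's own z axis and vertical below 0.15 rad and z of key_red_head in the frame of rack between 0.078 and 0.092 m and horizontal distance between each of key_red_head, key_yellow_head and rack below 0.08 m and angle between each of key_red_head, key_yellow_head's own z axis and vertical below 0.25 rad and z of key_yellow_head in the frame of rack between 0.078 and 0.092 m) or (horizontal distance between key_yellow_head and lock below 0.008 m and z of key_yellow_head in the frame of lock below 0.0275 m and angle between key_yellow_head's own z axis and vertical below 0.15 rad and z of key_red_head in the frame of rack between 0.078 and 0.092 m and horizontal distance between each of key_red_head, key_blue_head and rack below 0.08 m and angle between each of key_red_head, key_blue_head's own z axis and vertical below 0.25 rad and z of key_blue_head in the frame of rack between 0.078 and 0.092 m)) and linear speed of each of key_red, key_blue, key_yellow below 0.02 m/s); the robot touches nothing.
It fails at once if a bystander (bit case, mug, marker or rover) is pushed more than 40 mm (distance of any of bit_case, mug, marker, kit_rover from where it was at the start of the episode above 0.04 m).
It also fails if it takes over 72 s, if anything falls off the work surface, if the arm or the gripper's body presses on something with over 40 N, if the wrist force passes 120 N, or if a joint passes its speed limit or range.

ROBOT

A 6-joint arm with a two-finger parallel gripper is mounted at the origin on the work surface. World frame = base frame: x ahead of the robot, y to its left, z up, the work surface at z = 0. Lengths are in m, angles in rad, forces in N, time in s.
With the tool pointing down it reaches from about 0.35 to 0.975 m from the base axis. Payload 4.9 kg.
Tool frame: the origin (TCP) lies midway between the tips of the shut fingers; the grasp point (between the pads) lies 19 mm behind it; z points along the fingers, y is the line along which they close (so a half turn about z gives the same grasp; the last joint's range is limited). The gripper opens to 85 mm and grips with 20 to 120 N. Pads are 22 mm wide; open, the fingers measure 114 mm over their backs; the gripper's body (76 mm by 85 mm) begins 54 mm behind the grasp point. The pads swing forward as they close: fully open they stand 13 mm farther back than shut.
Start: joints at [1.118, 0.053, 1.613, -0, 1.476, -0.119], TCP at [0.205, 0.59, 0.231] pointing down, gripper open.
Joint ranges: [-3.01, 3.01], [-1.01, 2.22], [0.06, 2.58], [-1.02, 4.17], [0.09, 2.62], [-3.14, 3.14]. Speed limits (rad/s): [2.57, 2.57, 3.14, 3.14, 3.14, 3.14].

INTERFACE

Orientations are given as a unit quaternion [w, x, y, z].
In Python, from plant import state, grab_frame, job_done, cut_out, place_of gives the robot as it stands.
- The arm moves only by the tool jog_arm, never from a script. Its argument "motion" is text: rows parted by semicolons, each of 7 numbers parted by spaces: the opening in per cent of the stroke, from 0 (shut) to 100 (fully open), then the shift along the tool's x, y, z as a fraction of full scale, then the turn, a rotation vector about the tool's x, y, z as a fraction of full scale. A call has exactly 5 rows; each row is the pose to reach, as a shift and turn from the pose commanded when the call began, along the tool's axes at that moment; what a row does not reach only later rows make up. Full scale, the value 1, is 50 cm for a shift and 1.5 rad for a turn. A row lasts 1/8 s, in which the tool goes at most 62.5 mm and 10.7 degrees, less where a joint would pass 70% of its speed; a pose out of reach is approached as far as the arm can. A call with a number of a shift or a turn outside -1 to 1 is refused whole. A call with a gripper value outside its range is refused whole. The fingers move at their own pace and stop on an object; the grip force is fixed at half the most. Time passes only in rows, so rows that repeat a pose let the fingers close, or fill a call up. It gives the time, the measured TCP pose, the force, the opening and the grip force at its end, in the units of the state.
- state(): the state, without advancing time (a new reading comes with each control period).
- grab_frame(name): name is "scene" or "top" or "wrist"; returns a dict with "color" (400x640x3 uint8, red, green, blue), "range_z" (400x640 float32, m along the optical axis (not along the pixel's ray), 0 where there is no reading), "intrinsics" (3x3 intrinsics, pixels), "world_from_camera" (4x4, takes a point from camera to world coordinates). Camera axes: x right, y up, looking along -z (the intrinsics and any distortion apply to the point x, -y, -z); pixel columns grow to the right and rows downward; lengths in m; the calibration is good to about 2 mm. A picture is of the moment at which its call begins.
- job_done(): hands the job in; it is judged then, once.
Trained networks look in the newest picture that a camera, given by its name, has taken for a name from the list of things; names that differ only in an ending like _2 or _b are one class to them, and where a whole thing is asked for, a point or a joint stands for the part that bears it (a point fixed in the world has none). Each returns a list of dicts, best first, with "p" (0 to 1); they miss things now and then, are a little off and sometimes report something else, mostly with a low value. They report only what shows in the picture. A call takes as long as a camera call. They do not tell look-alikes from the thing itself.
- cut_out(camera, thing): "pixels" (400x640 bool, what is visible of it).
- place_of(camera, thing): "at" ([x, y, z] in m, in world coordinates, good to about 4 mm: a listed point, or the origin of a listed thing).
The state is a dict: "time": time; "joint_pos": joint angles; "joint_vel": joint speeds; "joint_efforts": joint torques, N m; "tool_pos": TCP position; "tool_rot": TCP orientation; "contact_force": force on the tool from outside, world axes, zero at the start; "ft_torque": the same for the moment, N m; "gripper_width": opening from 0.0 (shut) to 1.0 (fully open); "grasp_force": force on a finger pad.
Only numpy, scipy, OpenCV 4.12 (cv2) and the standard library are available. Lean on these libraries where they do the work, as an engineer would, in place of code of your own. Each camera call takes 0.05 s, during which the arm holds its last target. There are 200 camera calls.

## Working session

There is one attempt and no reset: what is moved stays moved. The work goes in short steps, Python scripts to look and compute and a tool call to move; the robot and the scene stay as the last step left them, time stands still between calls to the robot, and variables do not carry over. Pictures are saved under pics/ and viewed, at most 10 in all, crops included, and the job is handed in when it is done.

Besides the shell and the picture viewer there is one more tool, called as name(argument=value, ...) on one line, values as JSON. jog_arm: Moves the arm, as the interface text tells. Shift numbers are shares of 50 cm and turn numbers shares of 1.5 rad, none past 1 either way. Its arguments: {"type":"object","properties":{"motion":{"type":"string"}},"required":["motion"]}

```bash
mkdir -p pics; ls; cat > h.py <<'E'
import numpy as np, cv2
from plant import *
def save(f,n): cv2.imwrite('pics/'+n,f['color'][:,:,::-1])
def cloud(f):
    K=f['intrinsics'];T=f['world_from_camera'];z=f['range_z']
    v,u=np.mgrid[:400,:640]
    P=np.stack([(u-K[0,2])*z/K[0,0],-(v-K[1,2])*z/K[1,1],-z],-1)
    return P@T[:3,:3].T+T[:3,3]
E
python3 - <<'E'
from h import *
print(state())
a=grab_frame('scene');b=grab_frame('top')
cv2.imwrite('pics/t.png',b['color'][:,:,::-1]);cv2.imwrite('pics/s.png',a['color'][:,:,::-1])
C=cloud(b);np.save('ctop.npy',C);np.save('top.npy',b['color'])
for n in ['safe','lock','rack','key_red_head','key_blue_head','key_yellow_head','bit_case','mug','marker','kit_rover']:
  for c in ['top','scene']:
    print(n,c,[(round(d['p'],2),np.round(d['at'],3).tolist()) for d in place_of(c,n)][:4])
print(b['intrinsics'],b['world_from_camera'])
E
```

```text
pics
{'time': 0.0, 'joint_pos': array([ 1.11800186e+00,  5.33439817e-02,  1.61427841e+00,  1.94188115e-06,
        1.47602103e+00, -1.18988612e-01]), 'joint_vel': array([ 0.00061022, -0.00028501,  0.00079771, -0.00106102,  0.00050848,
        0.00012664]), 'joint_efforts': array([-1.57846298e-03, -3.93694746e+01, -3.70169842e+01, -3.12824031e-04,
        7.54898036e-03, -2.77726642e-08]), 'tool_pos': array([0.20449405, 0.58994073, 0.23008032]), 'tool_rot': array([-2.90099045e-04,  1.66129118e-01,  9.86103476e-01, -9.83492596e-04]), 'contact_force': array([-0.5456181, -0.0635159,  0.6455426]), 'ft_torque': array([ 0.04855509,  0.03041537, -0.02550657]), 'grasp_force': 0.0, 'gripper_width': 1.0010581852441058}
safe top [(0.63, [0.496, -0.184, -0.004])]
safe scene [(0.82, [0.493, -0.188, 0.0])]
lock top [(0.56, [0.495, -0.186, 0.089])]
lock scene [(0.68, [0.495, -0.182, 0.096])]
rack top []
rack scene [(0.93, [0.531, 0.214, -0.001])]
key_red_head top [(0.42, [0.527, 0.213, 0.083])]
key_red_head scene [(0.61, [0.535, 0.212, 0.084])]
key_blue_head top [(0.62, [0.369, 0.23, 0.073]), (0.57,
[... 418 characters left out ...]
, -0.006])]
mug top [(0.74, [0.592, 0.409, -0.003])]
mug scene [(0.69, [0.59, 0.406, 0.0])]
marker top [(0.59, [0.613, 0.03, -0.001])]
marker scene [(0.66, [0.496, -0.179, 0.099]), (0.58, [0.611, 0.031, -0.0])]
kit_rover top [(0.94, [0.411, 0.488, -0.0])]
kit_rover scene [(0.63, [0.411, 0.484, -0.002])]
[[384.27129242   0.         315.11898095]
 [  0.         384.27129242 195.57381764]
 [  0.           0.           1.        ]] [[-1.97028899e-02  9.97562693e-01 -6.69363164e-02  4.21476342e-01]
 [-9.99787275e-01 -1.92499005e-02  7.40578492e-03 -2.04163477e-04]
 [ 6.09921732e-03  6.70679927e-02  9.97729765e-01  1.28715468e+00]
 [ 0.00000000e+00  0.00000000e+00  0.00000000e+00  1.00000000e+00]]
```

View pics/t.png

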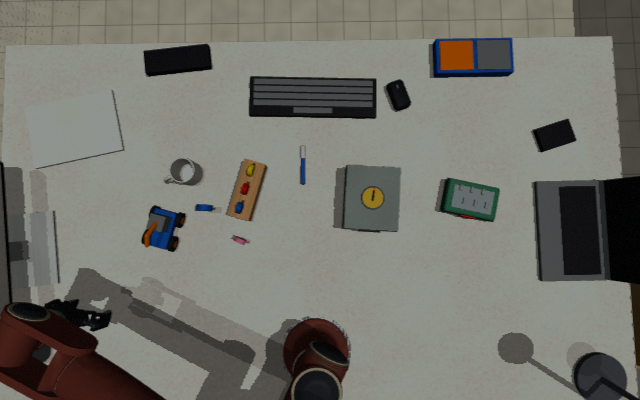

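View pics/s.png

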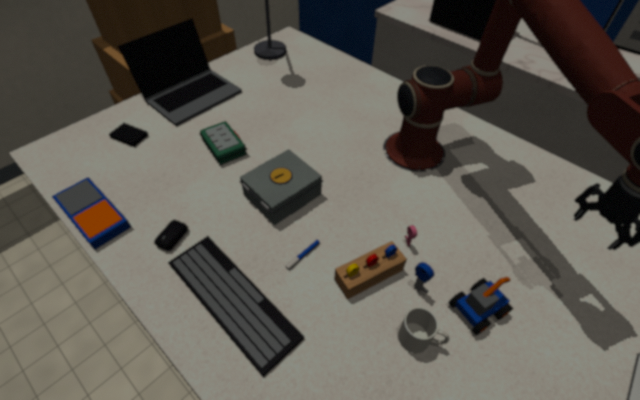

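The top picture shows the safe with its brass lock at about (372,197) and the key block from (238,205) to (250,168). Three things could be taken for key_blue_head: the blue key in the block (238,207), a larger blue one outside it (205,208) and a pink one (240,239). By the description it is the smaller blue one, the key in the block. I'll check that in a crop.

```bash
python3 - <<'E'
from h import *
I=np.load('top.npy');C=np.load('ctop.npy')
a=cv2.resize(I[150:250,190:280],None,fx=5,fy=5,interpolation=cv2.INTER_CUBIC)
b=cv2.resize(I[170:220,345:400],None,fx=7,fy=7,interpolation=cv2.INTER_CUBIC)
b=cv2.copyMakeBorder(b,0,150,0,0,cv2.BORDER_CONSTANT)[:500]
im=np.clip(np.hstack([a[:500],b[:500,:350]])*1.6,0,255).astype(np.uint8)
cv2.imwrite('pics/c.png',im[:,:,::-1])
# top faces from depth
for n,lo,hi,box in [('rack',.055,.068,(.42,.65,.1,.3)),('safe',.083,.0915,(.3,.7,-.35,0))]:
  m=(C[...,2]>lo)&(C[...,2]<hi)&(C[...,0]>box[0])&(C[...,0]<box[1])&(C[...,1]>box[2])&(C[...,1]<box[3])
  print(n,m.sum(),cv2.minAreaRect(C[m][:,:2].astype(np.float32)),np.median(C[m][:,2]))
E
```

```text
rack 1078 ((0.5294584631919861, 0.2104625254869461), (0.07106903195381165, 0.19052554666996002), 72.95660400390625) 0.060862000677585626
safe 2418 ((0.4927014410495758, -0.18868575990200043), (0.17114698886871338, 0.20010901987552643), 85.32132720947266) 0.08912158527894998
```

View pics/c.png

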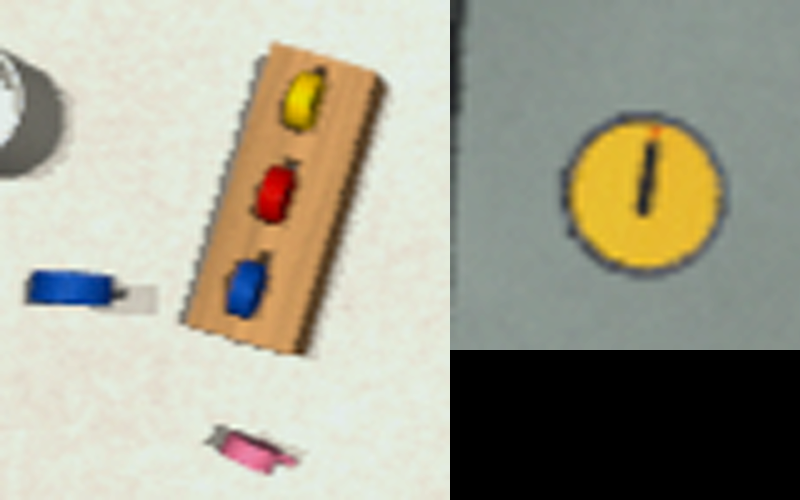

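The crop confirms it: the small blue key in the block is at crop pixel (245,285), and the larger decoy lies outside at (70,288). The slots show beyond the heads away from the robot, so rack yaw is about -17°. The red dot at (656,132) puts the keyway at about -9.4°. I'll move above the block.

jog_arm(motion="100 -0.104 -0.06 -0.04 0 0 0; 100 -0.208 -0.12 -0.04 0 0 0; 100 -0.312 -0.18 -0.04 0 0 0; 100 -0.416 -0.24 -0.04 0 0 0; 100 -0.52 -0.30 -0.04 0 0 0")

```text
time: 1.72
tool_pos: [0.4022, 0.362, 0.2515]
tool_rot: [0.0, 0.166, 0.986, 0.0]
contact_force: [1.1, 1.0, -0.2]
gripper_width: 0.999
grasp_force: 0.0
```

jog_arm(motion="100 -0.104 -0.06 0 0 0 -0.023; 100 -0.208 -0.12 0 0 0 -0.023; 100 -0.29 -0.17 0 0 0 -0.023; 100 -0.344 -0.203 0 0 0 -0.023; 100 -0.344 -0.203 0 0 0 -0.023")

```text
time: 2.35
tool_pos: [0.5316, 0.2096, 0.2512]
tool_rot: [-0.0, 0.151, 0.989, -0.0]
contact_force: [-0.3, 0.6, 0.3]
gripper_width: 1.003
grasp_force: 0.0
```

```bash
cat >> h.py <<'E'
from scipy.spatial.transform import Rotation as Ro
def tool():
    s=state();q=s['tool_rot'];return s,s['tool_pos'],Ro.from_quat([q[1],q[2],q[3],q[0]]).as_matrix()
def goto(x,y,z,yaw=None):
    """print shift/turn fractions to bring TCP to x,y,z with the tool x at yaw deg, tool down"""
    s,p,R=tool();d=R.T@(np.array([x,y,z])-p)
    R2=R
    if yaw is not None:
        a=np.radians(yaw);R2=np.array([[np.cos(a),np.sin(a),0],[np.sin(a),-np.cos(a),0],[0,0,-1]])
    r=Ro.from_matrix(R.T@R2).as_rotvec()
    print('shift',np.round(d/.5,4),'turn',np.round(r/1.5,4),'t',round(s['time'],2))
def proj(f,P):
    T=f['world_from_camera'];K=f['intrinsics'];c=T[:3,:3].T@(np.array(P)-T[:3,3])
    return np.array([K[0,0]*c[0]/-c[2]+K[0,2],K[1,1]*-c[1]/-c[2]+K[1,2]])
E
python3 - <<'E'
from h import *
s,p,R=tool();print(s['time'],p,np.degrees(np.arctan2(R[1,0],R[0,0])),R[:,2],s['contact_force'])
f=grab_frame('wrist');save(f,'w1.png');C=cloud(f);np.save('cw.npy',C);np.save('w.npy',f['color'])
for n in ['key_red_head','key_blue_head','key_yellow_head','rack']:
    print(n,[(round(d['p'],2),np.round(d['at'],4).tolist()) for d in place_of('wrist',n)][:4])
m=(C[...,2]>.057)&(C[...,2]<.066)&(np.hypot(C[...,0]-.53,C[...,1]-.21)<.12)
print(m.sum(),cv2.minAreaRect(C[m][:,:2].astype(np.float32)),np.median(C[m][:,2]))
hsv=cv2.cvtColor(f['color'],cv2.COLOR_RGB2HSV)
for nm,lo,hi in [('red',0,6),('blue',105,125),('yel',22,32)]:
    m=(C[...,2]>.07)&(C[...,2]<.11)&(hsv[...,0]>=lo)&(hsv[...,0]<=hi)&(hsv[...,1]>120)&(np.hypot(C[...,0]-.53,C[...,1]-.21)<.1)
    if m.sum()>20: print(nm,m.sum(),cv2.minAreaRect(C[m][:,:2].astype(np.float32)),C[m][:,2].max())
print(f['world_from_camera'])
E
```

```text
2.35 [0.531577   0.20964666 0.25121901] 162.6568286689292 [-1.20180063e-04 -1.30968245e-04 -9.99999984e-01] [-0.27024427  0.6333303   0.26012935]
key_red_head [(0.96, [0.5301, 0.2127, 0.0825])]
key_blue_head [(0.93, [0.372, 0.2347, 0.0735]), (0.64, [0.4721, 0.2323, 0.0875])]
key_yellow_head [(0.58, [0.5891, 0.1965, 0.086])]
rack [(0.56, [0.536, 0.2126, -0.0022])]
8219 ((0.5308352708816528, 0.21361494064331055), (0.07018841058015823, 0.19055373966693878), 72.81651306152344) 0.06213085370667998
red 362 ((0.5298101902008057, 0.21414272487163544), (0.013884059153497219, 0.03271886706352234), 72.58797454833984) 0.10123029945468232
blue 355 ((0.4718678891658783, 0.231521338224411), (0.01200375147163868, 0.030719099566340446), 73.2095718383789) 0.10174721941489706
yel 309 ((0.5874364376068115, 0.1957186758518219), (0.013425820507109165, 0.03171077370643616), 72.56006622314453) 0.10171686608392594
[[ 2.98009464e-01 -9.15111155e-01 -2.71591483e-01  4.62543458e-01]
 [ 9.54562914e-01  2.85706296e-01  8.47440582e-02  2.31527177e-01]
 [ 4.51636700e-05 -2.84505689e-01  9.58674351e-01  3.94105563e-01]
 [ 0.00000000e+00  0.00000000e+00  0.00000000e+00  1.00000000e+00]]
```

View pics/w1.png

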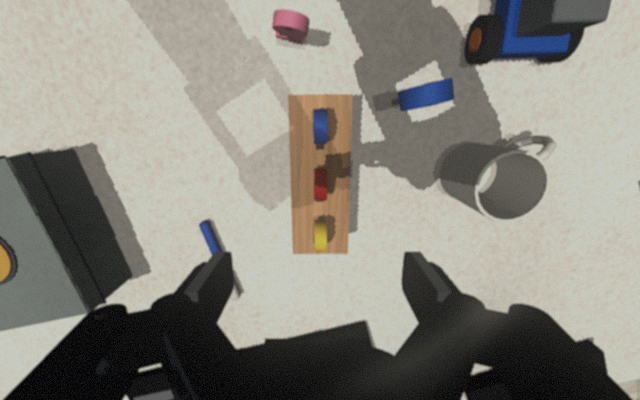

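The wrist view shows the block with blue (320,127), red (320,183) and yellow (320,235). The heads measure 62 mm apart and match the network. I'll take red first.

jog_arm(motion="60 0.005 0.0065 0.12 0 0 0; 60 0.005 0.0065 0.24 0 0 0; 60 0.005 0.0065 0.33 0 0 0; 60 0.005 0.0065 0.362 0 0 0; 50 0.005 0.0065 0.362 0 0 0")

```text
time: 3.22
tool_pos: [0.5286, 0.2156, 0.0701]
tool_rot: [-0.001, 0.149, 0.989, -0.0]
contact_force: [0.0, 0.7, 0.9]
gripper_width: 0.502
grasp_force: 0.0
```

jog_arm(motion="0 0 0 0 0 0 0; 0 0 0 0 0 0 0; 0 0 0 0 0 0 0; 0 0 0 0 0 0 0; 0 0 0 0 0 0 0")

```text
time: 3.85
tool_pos: [0.5309, 0.2154, 0.0733]
tool_rot: [0.002, 0.149, 0.989, 0.001]
contact_force: [-2.6, -0.9, 6.3]
gripper_width: 0.15
grasp_force: 59.4
```

```bash
python3 - <<'E'
from h import *
s,p,R=tool();print(s['time'],p,np.degrees(np.arctan2(R[1,0],R[0,0])),s['contact_force'],s['ft_torque'])
f=grab_frame('wrist');save(f,'w2.png');C=cloud(f)
for n in ['key_red_head']:
    print(n,[(round(d['p'],2),np.round(d['at'],4).tolist()) for d in place_of('wrist',n)][:4])
E
```

```text
3.85 [0.53090746 0.21538842 0.07325184] 162.84569027507573 [-2.56386873 -0.90314306  6.3213711 ] [-0.21626774  0.26569293  0.01933939]
key_red_head [(0.68, [0.5345, 0.2139, 0.0013]), (0.64, [0.5302, 0.2142, 0.085])]
```

View pics/w2.png

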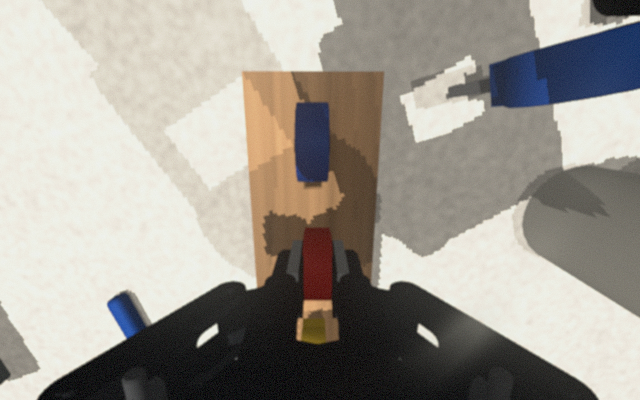

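The red key is gripped (15 % opening, 59 N), with its head at (317,262). I'll lift it and measure how it sits in the hand.

jog_arm(motion="0 0 0 -0.06 0 0 0; 0 0 0 -0.14 0 0 0; 0 0 0 -0.22 0 0 0; 0 0 0 -0.25 0 0 0; 0 0 0 -0.25 0 0 0")

```text
time: 4.58
tool_pos: [0.5297, 0.2153, 0.1964]
tool_rot: [0.001, 0.149, 0.989, 0.001]
contact_force: [-0.1, -0.1, -1.7]
gripper_width: 0.152
grasp_force: 58.6
```

```bash
cat >> h.py <<'E'
HUE={'red':(0,6),'blue':(105,125),'yel':(20,34)}
def held(col):
    "held head in tool frame from the wrist camera"
    s,p,R=tool();f=grab_frame('wrist');C=cloud(f);hsv=cv2.cvtColor(f['color'],cv2.COLOR_RGB2HSV)
    Q=(C-p)@R;lo,hi=HUE[col]
    m=(f['range_z']>0)&(np.abs(Q[...,1])<.02)&(np.abs(Q[...,0])<.05)&(Q[...,2]>-.06)&(Q[...,2]<.06)&(hsv[...,0]>=lo)&(hsv[...,0]<=hi)&(hsv[...,1]>100)
    q=Q[m];print('held',m.sum(),'min/max x,y,z',np.round(np.percentile(q,[1,50,99],axis=0),4).tolist())
    # blade below
    k=(f['range_z']>0)&(np.abs(Q[...,1])<.012)&(np.abs(Q[...,0])<.04)&(Q[...,2]>.01)&(Q[...,2]<.075)&~m
    if k.sum():print('below',k.sum(),np.round(np.percentile(Q[k],[2,50,98],axis=0),4).tolist())
    print('p',p,'yaw',np.degrees(np.arctan2(R[1,0],R[0,0])),'down',R[:,2],'F',s['contact_force'],s['ft_torque'])
    return f,C,Q,m
E
python3 - <<'E'
from h import *
f,C,Q,m=held('red')
save(f,'w3.png')
goto(.497,-.187,.25,170.6)
print([(d['p'],d['at']) for d in place_of('wrist','key_red_head')])
E
```

```text
held 1814 min/max x,y,z [[-0.0108, -0.0063, -0.0287], [0.0084, 0.0002, -0.0239], [0.0174, 0.0068, 0.0067]]
below 141 [[0.0073, -0.0046, 0.0101], [0.0079, 0.0001, 0.0358], [0.0127, 0.0031, 0.0539]]
p [0.52972464 0.21534098 0.19642154] yaw 162.84729734629468 down [ 2.50571679e-03  7.31724727e-04 -9.99996593e-01] F [-0.09969087 -0.07997108 -1.70059771] [-0.04325344  0.03261717 -0.01018644]
shift [-0.1764 -0.7872 -0.1108] turn [-0.0002 -0.0004 -0.0902] t 4.62
[(0.79, [0.5312, 0.2164, 0.206])]
```

jog_arm(motion="0 -0.024 -0.118 0 0 0 0; 0 -0.048 -0.236 0 0 0 0; 0 -0.072 -0.354 0 0 0 0; 0 -0.096 -0.472 0 0 0 0; 0 -0.12 -0.58 0 0 0 0")

```text
time: 5.3
tool_pos: [0.4992, -0.0812, 0.1928]
tool_rot: [-0.002, 0.149, 0.989, 0.0]
contact_force: [1.9, 0.1, 0.5]
gripper_width: 0.149
grasp_force: 58.9
```

jog_arm(motion="0 -0.006 -0.04 0 0 0 -0.04; 0 -0.012 -0.07 0 0 0 -0.09; 0 -0.012 -0.07 0 0 0 -0.09; 0 -0.012 -0.07 0 0 0 -0.09; 0 -0.012 -0.07 0 0 0 -0.09")

```text
time: 5.92
tool_pos: [0.4962, -0.114, 0.1948]
tool_rot: [-0.0, 0.082, 0.997, 0.0]
contact_force: [-0.8, 0.7, -0.7]
gripper_width: 0.154
grasp_force: 58.8
```

```bash
cat > lk.py <<'E'
from h import *
import sys
f,C,Q,m=held(sys.argv[1]);I=f['color']
hsv=cv2.cvtColor(I,cv2.COLOR_RGB2HSV)
# intersect pixel rays with z=.094 for exact plane geometry
K=f['intrinsics'];T=f['world_from_camera'];v,u=np.mgrid[:400,:640]
D=np.stack([(u-K[0,2])/K[0,0],-(v-K[1,2])/K[1,1],-np.ones(u.shape)],-1)@T[:3,:3].T
L=T[:3,3]+D*((.094-T[2,3])/D[...,2])[...,None]
near=(np.hypot(L[...,0]-.495,L[...,1]+.187)<.045)&(np.abs(C[...,2]-.094)<.006)
br=near&(hsv[...,0]>17)&(hsv[...,0]<32)&(hsv[...,1]>110)&(hsv[...,2]>60)
cn,_=cv2.findContours(br.astype(np.uint8),cv2.RETR_EXTERNAL,cv2.CHAIN_APPROX_NONE)
c=max(cn,key=cv2.contourArea)[:,0];W=L[c[:,1],c[:,0],:2]
(e0,e1),ax,an=cv2.fitEllipse((W*1e4).astype(np.float32));print('rotor fit',e0/1e4,e1/1e4,np.array(ax)/1e4)
x,y=e0/1e4,e1/1e4
hull=np.hypot(L[...,0]-x,L[...,1]-y)<.028
dk=hull&(hsv[...,2]<0.45*np.median(hsv[...,2][br]))
n,lab,st,_=cv2.connectedComponentsWithStats(dk.astype(np.uint8));k=1+np.argmax(st[1:,4])
P=L[lab==k][:,:2];print('keyway',len(P),cv2.minAreaRect((P*1000).astype(np.float32)))
mu=P.mean(0);w=np.linalg.svd(P-mu,full_matrices=False)[2][0];w*=np.sign(w[0])
print('keyway mean',mu,'dir deg',np.degrees(np.arctan2(w[1],w[0])),'axis est',mu-.007*w)
print('net',[(round(d['p'],2),np.round(d['at'],4).tolist()) for d in place_of('wrist','lock')])
mn=[(round(d['p'],2),np.round(d['at'],4).tolist()) for d in place_of('wrist','safe')];print(mn)
save(f,sys.argv[2])
E
python3 lk.py red w4.png
```

```text
held 1859 min/max x,y,z [[-0.0113, -0.0064, -0.0292], [0.0086, 0.0002, -0.0238], [0.0173, 0.0069, 0.0079]]
below 137 [[0.0072, -0.0027, 0.0103], [0.0078, 0.0001, 0.0361], [0.0125, 0.0033, 0.0538]]
p [ 0.49620047 -0.11402518  0.19476138] yaw 170.6175626062301 down [-8.17488763e-04  4.67975728e-04 -9.99999556e-01] F [-0.82539454  0.66168855 -0.69459692] [-0.01037097 -0.03260987 -0.00242623]
rotor fit 0.495097998046875 -0.18577081298828124 [0.06434057 0.06487907]
keyway 193 ((501.9569091796875, -187.25912475585938), (5.416375637054443, 29.775970458984375), 80.1402816772461)
keyway mean [ 0.50161674 -0.18722022] dir deg -9.946275569255942 axis est [ 0.49472195 -0.18601115]
net [(0.89, [0.4965, -0.1887, 0.0933])]
[(0.59, [0.4945, -0.1848, 0.0019])]
```

View pics/w4.png

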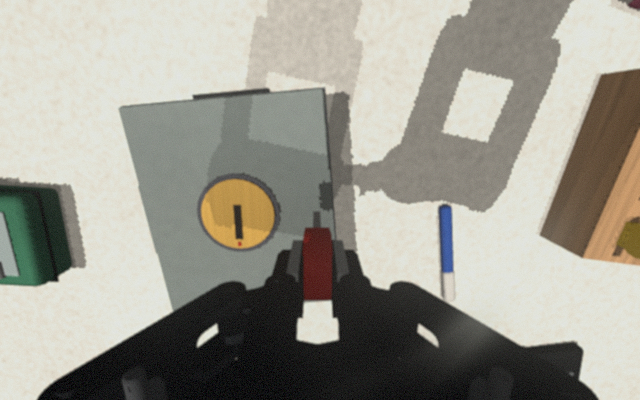

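The lock is at (238,212), with the keyway along about -9.9° and the red dot at (239,243) on the far side; the red key hangs upright. I'll hover with the tip just above the keyway.

jog_arm(motion="0 -0.01 -0.07 0.02 0 0 0.006; 0 -0.0208 -0.142 0.05 0 0 0.006; 0 -0.0208 -0.142 0.0616 0 0 0.006; 0 -0.0208 -0.142 0.0616 0 0 0.006; 0 -0.0208 -0.142 0.0616 0 0 0.006")

```text
time: 6.7
tool_pos: [0.4953, -0.1858, 0.1651]
tool_rot: [0.0, 0.086, 0.996, -0.0]
contact_force: [0.5, 0.2, -0.3]
gripper_width: 0.147
grasp_force: 58.9
```

```bash
python3 lk.py red w5.png; python3 - <<'E'
import cv2
I=cv2.imread('pics/w5.png');c=I[130:300,230:410];cv2.imwrite('pics/w5c.png',cv2.convertScaleAbs(cv2.resize(c,None,fx=3.4,fy=3.4,interpolation=cv2.INTER_CUBIC),alpha=1.6))
E
```

```text
held 1949 min/max x,y,z [[-0.0114, -0.0064, -0.0302], [0.0085, 0.0002, -0.0239], [0.0173, 0.0069, 0.007]]
below 2019 [[-0.0107, -0.0115, 0.0287], [0.0148, 0.0001, 0.0705], [0.0386, 0.0115, 0.0744]]
p [ 0.49533333 -0.18583134  0.16505123] yaw 170.13520748986275 down [ 7.67982703e-04 -1.90030290e-04 -9.99999687e-01] F [ 0.45324372  0.2189759  -0.29014805] [0.02799164 0.02272532 0.04610796]
rotor fit 0.491329296875 -0.18526138916015625 [0.05560089 0.06646603]
keyway 418 ((502.6826477050781, -188.42039489746094), (33.889549255371094, 18.33841896057129), 7.451553821563721)
keyway mean [ 0.50333902 -0.18607867] dir deg -1.6149948794470539 axis est [ 0.4963418  -0.18588138]
net [(0.58, [0.4944, -0.1844, 0.095])]
[(0.72, [0.4948, -0.1888, 0.0037])]
```

View pics/w5c.png

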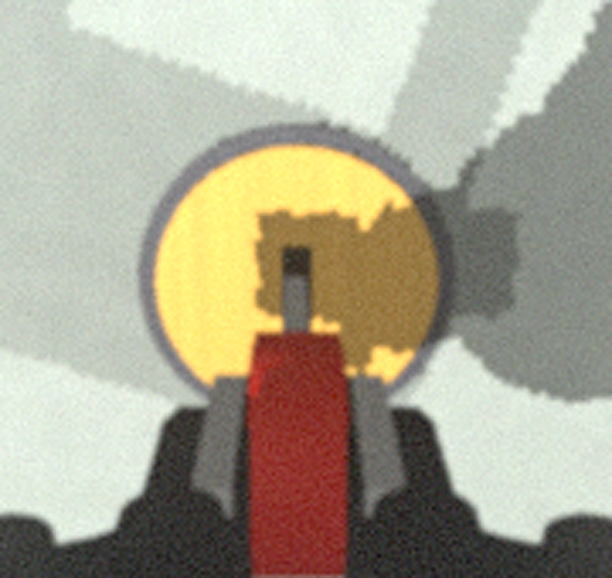

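The blade (297,300) lines up with the keyway end (297,255) and with the rotor centre column (297). Inserting.

jog_arm(motion="0 0.0005 0 0.015 0 0 0; 0 0.0005 0 0.025 0 0 0; 0 0.0005 0 0.035 0 0 0; 0 0.0005 0 0.043 0 0 0; 0 0.0005 0 0.043 0 0 0")

```text
time: 7.48
tool_pos: [0.4944, -0.1864, 0.1424]
tool_rot: [-0.0, 0.087, 0.996, 0.0]
contact_force: [0.3, 0.6, -0.3]
gripper_width: 0.155
grasp_force: 58.9
```

jog_arm(motion="0 0 0 0.02 0 0 0; 0 0 0 0.04 0 0 0; 0 0 0 0.06 0 0 0; 0 0 0 0.08 0 0 0; 0 0 0 0.08 0 0 0")

```text
time: 8.1
tool_pos: [0.4952, -0.187, 0.105]
tool_rot: [-0.0, 0.086, 0.996, -0.0]
contact_force: [-4.6, 2.6, 10.2]
gripper_width: 0.151
grasp_force: 60.8
```

jog_arm(motion="0 0 0 0.003 0 0 0; 0 0 0 0.003 0 0 0.1; 0 0 0 0.003 0 0 0.2; 0 0 0 0.003 0 0 0.3; 0 0 0 0.003 0 0 0.37")

```text
time: 8.72
tool_pos: [0.4974, -0.1865, 0.1051]
tool_rot: [0.003, 0.355, 0.935, 0.001]
contact_force: [-1.2, 8.9, 16.2]
gripper_width: 0.151
grasp_force: 102.6
```

```bash
python3 - <<'E'
from h import *
held('red')
E
```

```text
held 1954 min/max x,y,z [[-0.0111, -0.0076, -0.0308], [0.0089, -0.0003, -0.024], [0.0185, 0.0069, 0.0071]]
below 1841 [[-0.0389, -0.0115, 0.01], [0.0262, 0.0007, 0.0109], [0.0395, 0.0116, 0.0149]]
p [ 0.49744309 -0.18645351  0.10506141] yaw 138.37097316147384 down [ 5.86964030e-03 -8.73669759e-04 -9.99982392e-01] F [-1.1825914   8.91808149 16.18175882] [1.44894289 0.21305975 1.73271671]
```

Torque rose to 1.7 N m at about 0.5 rad, so red hit the ward and is the wrong key. I'll turn it back to 0 and then draw it.

jog_arm(motion="0 0 0 -0.004 0 0 -0.11; 0 0 0 -0.004 0 0 -0.22; 0 0 0 -0.004 0 0 -0.33; 0 0 0 -0.004 0 0 -0.42; 0 0 0 -0.004 0 0 -0.42")

```text
time: 9.4
tool_pos: [0.4963, -0.187, 0.105]
tool_rot: [0.002, 0.049, 0.999, -0.0]
contact_force: [1.4, 2.2, 5.8]
gripper_width: 0.15
grasp_force: 60.3
```

```bash
python3 - <<'E'
from h import *
held('red');goto(.4950,-.186,.2,None)
E
```

```text
held 1981 min/max x,y,z [[-0.0113, -0.0065, -0.0314], [0.0087, 0.0002, -0.0242], [0.0176, 0.007, 0.0062]]
below 1805 [[-0.039, -0.0115, 0.01], [0.0266, -0.0004, 0.0108], [0.0396, 0.0117, 0.0148]]
p [ 0.49634571 -0.18701216  0.10501889] yaw 174.40792454250337 down [ 0.00388985 -0.00112649 -0.9999918 ] F [1.35368598 2.19385944 5.79318223] [ 0.3502039  -0.25223607  0.01773407]
shift [ 0.0021  0.0016 -0.19  ] turn [0. 0. 0.] t 9.45
```

jog_arm(motion="0 0 0 -0.05 0 0 0; 0 0 0 -0.1 0 0 0; 0 0 0 -0.16 0 0 0; 0 0 0 -0.21 0 0 0; 0 0 0 -0.21 0 0 0")

```text
time: 10.07
tool_pos: [0.4959, -0.1874, 0.2105]
tool_rot: [0.002, 0.049, 0.999, -0.001]
contact_force: [-0.2, -0.1, -0.5]
gripper_width: 0.152
grasp_force: 59.5
```

jog_arm(motion="0 0 0.12 0 0 0 0; 0 0 0.24 0 0 0 0; 0 0 0.36 0 0 0 0; 0 0 0.48 0 0 0 0; 0 0 0.6 0 0 0 0")

```text
time: 10.7
tool_pos: [0.5233, 0.1137, 0.2063]
tool_rot: [-0.001, 0.049, 0.999, -0.0]
contact_force: [0.4, 0.2, -0.0]
gripper_width: 0.152
grasp_force: 59.5
```

jog_arm(motion="0 0.005 0.1 0 0 0 0.06; 0 0.012 0.18 0 0 0 0.1344; 0 0.012 0.207 0 0 0 0.1344; 0 0.012 0.207 0 0 0 0.1344; 0 0.012 0.207 0 0 0 0.1344")

```text
time: 11.32
tool_pos: [0.5283, 0.2144, 0.2078]
tool_rot: [-0.0, 0.15, 0.989, -0.0]
contact_force: [-0.1, -0.0, -0.3]
gripper_width: 0.152
grasp_force: 59.5
```

```bash
python3 - <<'E'
from h import *
f,C,Q,m=held('red');goto(.5297,.2153,.14,162.85)
E
```

```text
held 1837 min/max x,y,z [[-0.0108, -0.0061, -0.0289], [0.0086, 0.0002, -0.0242], [0.0176, 0.0068, 0.0067]]
below 129 [[0.0077, -0.0024, 0.0103], [0.0081, 0.0008, 0.0361], [0.0126, 0.0029, 0.0528]]
p [0.52832966 0.21436118 0.20782136] yaw 162.77682554717623 down [-8.23362628e-04 -8.50207151e-04 -9.99999300e-01] F [-0.05369491 -0.04938235 -0.30680464] [ 0.02638835  0.03410394 -0.02941843]
shift [-0.0018  0.0028  0.1362] turn [-0.0005 -0.0001 -0.0012] t 11.38
```

jog_arm(motion="0 -0.0018 0.0028 0.08 0 0 0; 0 -0.0018 0.0028 0.14 0 0 0; 0 -0.0018 0.0028 0.16 0 0 0; 0 -0.0018 0.0028 0.175 0 0 0; 0 -0.0018 0.0028 0.19 0 0 0")

```text
time: 12.0
tool_pos: [0.5312, 0.2163, 0.1164]
tool_rot: [0.002, 0.149, 0.989, -0.0]
contact_force: [-8.0, -4.5, 28.2]
gripper_width: 0.151
grasp_force: 63.6
```

jog_arm(motion="0 0 0 0.02 0 0 0; 0 0 0 0.04 0 0 0; 0 0 0 0.06 0 0 0; 0 0 0 0.08 0 0 0; 0 0 0 0.08 0 0 0")

```text
time: 12.62
tool_pos: [0.5298, 0.2157, 0.0733]
tool_rot: [0.0, 0.149, 0.989, -0.001]
contact_force: [-0.2, -5.4, -3.3]
gripper_width: 0.147
grasp_force: 59.6
```

jog_arm(motion="50 0 0 0 0 0 0; 50 0 0 0 0 0 0; 50 0 0 0 0 0 0; 50 0 0 -0.07 0 0 0; 50 0 0 -0.14 0 0 0")

```text
time: 13.25
tool_pos: [0.5292, 0.2169, 0.144]
tool_rot: [-0.001, 0.149, 0.989, 0.0]
contact_force: [0.2, 0.2, 0.3]
gripper_width: 0.501
grasp_force: 0.0
```

```bash
python3 - <<'E'
from h import *
s,p,R=tool();print(p)
f=grab_frame('wrist');C=cloud(f)
hsv=cv2.cvtColor(f['color'],cv2.COLOR_RGB2HSV);lo,hi=HUE['red']
m=(C[...,2]>.055)&(C[...,2]<.13)&(hsv[...,0]>=lo)&(hsv[...,0]<=hi)&(hsv[...,1]>120)&(np.hypot(C[...,0]-.53,C[...,1]-.214)<.04)
print(m.sum(),cv2.minAreaRect((C[m][:,:2]*1000).astype(np.float32)),np.percentile(C[m][:,2],[1,50,99]))
print([(d['p'],d['at']) for d in place_of('wrist','key_red_head')],[(d['p'],d['at']) for d in place_of('wrist','key_yellow_head')])
E
```

```text
[0.52922885 0.21687654 0.1439972 ]
796 ((527.5713500976562, 216.43772888183594), (13.166749954223633, 32.62211608886719), 71.29705047607422) [0.0836633  0.09777736 0.10099656]
[(0.59, [0.5294, 0.2138, 0.0859])] [(0.84, [0.5917, 0.1946, 0.0908])]
```

Red is back in the block with its head top at 0.100. Next is yellow.

jog_arm(motion="50 -0.124 0 0 0 0 0; 50 -0.124 0 0.05 0 0 0; 50 -0.124 0 0.12 0 0 0; 50 -0.124 0 0.144 0 0 0; 50 -0.124 0 0.144 0 0 0")

```text
time: 14.02
tool_pos: [0.5876, 0.1982, 0.0697]
tool_rot: [-0.002, 0.149, 0.989, -0.001]
contact_force: [0.6, -0.6, 1.1]
gripper_width: 0.496
grasp_force: 0.0
```

jog_arm(motion="0 0 0 0 0 0 0; 0 0 0 0 0 0 0; 0 0 0 0 0 0 0; 0 0 0 0 0 0 0; 0 0 0 0 0 0 0")

```text
time: 14.65
tool_pos: [0.5897, 0.1978, 0.0733]
tool_rot: [0.001, 0.149, 0.989, -0.0]
contact_force: [-3.2, -3.5, 6.0]
gripper_width: 0.154
grasp_force: 61.5
```

jog_arm(motion="0 0 0 -0.06 0 0 0; 0 0 0 -0.14 0 0 0; 0 0 0 -0.22 0 0 0; 0 0 0 -0.25 0 0 0; 0 0 0 -0.25 0 0 0")

```text
time: 15.28
tool_pos: [0.5893, 0.1987, 0.1973]
tool_rot: [0.001, 0.149, 0.989, 0.001]
contact_force: [-0.1, 0.2, -1.3]
gripper_width: 0.152
grasp_force: 60.3
```

```bash
python3 - <<'E'
from h import *
held('yel');goto(.4955,-.1865,.2,174.4)
E
```

```text
held 2008 min/max x,y,z [[-0.0117, -0.0064, -0.0308], [0.0073, 0.0002, -0.0241], [0.0167, 0.0069, 0.0074]]
below 136 [[0.0066, -0.0052, 0.0101], [0.0071, -0.0005, 0.035], [0.012, 0.0043, 0.0545]]
p [0.58934788 0.19874208 0.19729476] yaw 162.82519934670242 down [ 2.07488943e-03  9.48463800e-04 -9.99997398e-01] F [-0.05714677  0.17639172 -1.34331764] [-0.03226661  0.01610103 -0.01439749]
shift [-0.0498 -0.7905 -0.0091] turn [ 0.     -0.0007 -0.1347] t 15.32
```

jog_arm(motion="0 0 -0.12 0 0 0 0; 0 0 -0.24 0 0 0 0; 0 0 -0.36 0 0 0 0; 0 0 -0.48 0 0 0 0; 0 -0.005 -0.58 0 0 0 0")

```text
time: 15.95
tool_pos: [0.5034, -0.0808, 0.1936]
tool_rot: [-0.002, 0.15, 0.989, 0.0]
contact_force: [0.6, 1.0, -1.2]
gripper_width: 0.157
grasp_force: 60.3
```

jog_arm(motion="0 0 -0.04 0 0 0 -0.07; 0 0 -0.078 0 0 0 -0.1347; 0 0 -0.078 0 0 0 -0.1347; 0 0 -0.078 0 0 0 -0.1347; 0 0 -0.078 0 0 0 -0.1347")

```text
time: 16.58
tool_pos: [0.4941, -0.1158, 0.1959]
tool_rot: [-0.0, 0.049, 0.999, 0.0]
contact_force: [-0.0, 0.5, -0.9]
gripper_width: 0.154
grasp_force: 60.2
```

```bash
python3 lk.py yel w6.png; python3 -c "
from h import *
goto(.4945,-.1862,.165,174.4)"
```

```text
held 2077 min/max x,y,z [[-0.0122, -0.0067, -0.0311], [0.0078, 0.0001, -0.0239], [0.0167, 0.0068, 0.0081]]
below 134 [[0.0066, -0.0037, 0.0102], [0.0071, -0.0005, 0.0355], [0.012, 0.0049, 0.0541]]
p [ 0.49406448 -0.11581902  0.1959138 ] yaw 174.4172294302368 down [-7.69121323e-04  6.15683485e-04 -9.99999515e-01] F [-0.00160577  0.54802268 -0.90139776] [-0.03582     0.0295478   0.00656111]
rotor fit 0.49473095703125 -0.1857306396484375 [0.06339302 0.06513192]
keyway 198 ((501.9684143066406, -187.2640838623047), (5.379393577575684, 30.714641571044922), 80.16634368896484)
keyway mean [ 0.50190787 -0.18703706] dir deg -8.311855044468684 axis est [ 0.4949814  -0.18602514]
net [(0.95, [0.4965, -0.1875, 0.0931])]
[(0.86, [0.4967, -0.1845, -0.0004])]
shift [-0.0142 -0.1394  0.0628] turn [ 0.0001 -0.0001  0.0003] t 16.73
```

jog_arm(motion="0 -0.007 -0.07 0.02 0 0 0.031; 0 -0.0142 -0.14 0.05 0 0 0.031; 0 -0.0142 -0.14 0.0628 0 0 0.031; 0 -0.0142 -0.14 0.0628 0 0 0.031; 0 -0.0142 -0.14 0.0628 0 0 0.031")

```text
time: 17.35
tool_pos: [0.4947, -0.1863, 0.1657]
tool_rot: [0.0, 0.072, 0.997, -0.0]
contact_force: [-0.8, -0.1, -0.2]
gripper_width: 0.154
grasp_force: 60.1
```

jog_arm(motion="0 0 0 0.01 0 0 0; 0 0 0 0.02 0 0 0; 0 0 0 0.03 0 0 0; 0 0 0 0.04 0 0 0; 0 0 0 0.043 0 0 0")

```text
time: 17.98
tool_pos: [0.4948, -0.1866, 0.1444]
tool_rot: [0.001, 0.072, 0.997, 0.0]
contact_force: [0.9, 1.6, 0.4]
gripper_width: 0.146
grasp_force: 60.5
```

jog_arm(motion="0 0 0 0.02 0 0 0; 0 0 0 0.04 0 0 0; 0 0 0 0.06 0 0 0; 0 0 0 0.085 0 0 0; 0 0 0 0.085 0 0 0")

```text
time: 18.6
tool_pos: [0.495, -0.1873, 0.1048]
tool_rot: [-0.0, 0.072, 0.997, 0.0]
contact_force: [-10.2, 8.2, 22.3]
gripper_width: 0.155
grasp_force: 64.1
```

jog_arm(motion="0 0 0 0.002 0 0 0; 0 0 0 0.002 0 0 0.1; 0 0 0 0.002 0 0 0.2; 0 0 0 0.002 0 0 0.3; 0 0 0 0.002 0 0 0.37")

```text
time: 19.23
tool_pos: [0.4966, -0.1868, 0.1048]
tool_rot: [0.002, 0.342, 0.94, 0.001]
contact_force: [-6.5, 9.2, 22.4]
gripper_width: 0.15
grasp_force: 83.1
```

```bash
python3 - <<'E'
from h import *
held('yel')
E
```

```text
held 3401 min/max x,y,z [[-0.0122, -0.0188, -0.0381], [0.0116, 0.0002, -0.0185], [0.0325, 0.0193, 0.0114]]
below 1198 [[0.0052, -0.0115, 0.01], [0.0316, 0.0001, 0.0111], [0.0398, 0.0117, 0.0145]]
p [ 0.49661222 -0.18684813  0.10484712] yaw 139.9753766071754 down [ 4.26768288e-03  3.40236338e-04 -9.99990836e-01] F [-6.45212611  9.22326536 22.42378871] [2.32096606 0.51481218 1.80990835]
```

Yellow also hits the ward (1.8 N m). I'll turn it back and return it to its slot.

jog_arm(motion="0 0 0 -0.006 0 0 -0.11; 0 0 0 -0.006 0 0 -0.22; 0 0 0 -0.006 0 0 -0.33; 0 0 0 -0.006 0 0 -0.41; 0 0 0 -0.006 0 0 -0.41")

```text
time: 19.9
tool_pos: [0.4962, -0.1872, 0.1049]
tool_rot: [0.002, 0.042, 0.999, -0.0]
contact_force: [1.3, 5.1, 7.9]
gripper_width: 0.15
grasp_force: 62.2
```

jog_arm(motion="0 0 0 -0.05 0 0 0; 0 0 0 -0.1 0 0 0; 0 0 0 -0.16 0 0 0; 0 0 0 -0.21 0 0 0; 0 0 0 -0.21 0 0 0")

```text
time: 20.52
tool_pos: [0.4953, -0.1884, 0.2098]
tool_rot: [0.002, 0.042, 0.999, -0.002]
contact_force: [0.4, -0.0, -0.6]
gripper_width: 0.152
grasp_force: 60.9
```

```bash
python3 - <<'E'
from h import *
held('yel');goto(.5892,.1982,.208,162.85)
E
```

```text
held 2109 min/max x,y,z [[-0.0118, -0.0064, -0.0305], [0.0079, 0.0002, -0.0244], [0.0168, 0.0069, 0.0089]]
below 123 [[0.0067, -0.0019, 0.0107], [0.0072, 0.0008, 0.0365], [0.0118, 0.003, 0.0532]]
p [ 0.4952606  -0.18841078  0.20975142] yaw 175.1529109239146 down [ 0.00329754 -0.00364502 -0.99998792] F [ 0.44256709 -0.03431301 -0.63090261] [ 0.00492207 -0.02293619 -0.02007776]
shift [-0.1237  0.7853 -0.0015] turn [-0.0011  0.0005  0.1431] t 20.57
```

jog_arm(motion="0 -0.024 0.12 0 0 0 0; 0 -0.048 0.24 0 0 0 0; 0 -0.072 0.36 0 0 0 0; 0 -0.096 0.48 0 0 0 0; 0 -0.11 0.6 0 0 0 0")

```text
time: 21.2
tool_pos: [0.5738, 0.1087, 0.2053]
tool_rot: [-0.001, 0.042, 0.999, -0.001]
contact_force: [-0.1, -1.1, 0.1]
gripper_width: 0.156
grasp_force: 61.0
```

jog_arm(motion="0 -0.0137 0.1 0 0 0 0.07; 0 -0.0137 0.185 0 0 0 0.143; 0 -0.0137 0.185 0 0 0 0.143; 0 -0.0137 0.185 0 0 0 0.143; 0 -0.0137 0.185 0 0 0 0.143")

```text
time: 21.82
tool_pos: [0.5887, 0.1975, 0.2071]
tool_rot: [-0.001, 0.149, 0.989, -0.0]
contact_force: [-0.7, 0.4, -0.6]
gripper_width: 0.154
grasp_force: 60.9
```

```bash
python3 - <<'E'
from h import *
held('yel');goto(.589,.1980,.115,162.85)
E
```

```text
held 2003 min/max x,y,z [[-0.0118, -0.0061, -0.03], [0.0074, 0.0002, -0.0244], [0.0168, 0.0069, 0.0066]]
below 136 [[0.0067, -0.004, 0.0102], [0.0073, 0.0008, 0.0349], [0.012, 0.0043, 0.0527]]
p [0.58872898 0.19753893 0.20714676] yaw 162.81421294895256 down [-1.23735111e-03 -7.45485429e-04 -9.99998957e-01] F [-0.66157681  0.35828433 -0.56282816] [-0.02823861 -0.07313085  0.0036115 ]
shift [-1.000e-04  1.100e-03  1.851e-01] turn [-0.0005 -0.0003 -0.0006] t 21.88
```

jog_arm(motion="0 0 0.001 0.08 0 0 0; 0 0 0.001 0.14 0 0 0; 0 0 0.001 0.155 0 0 0; 0 0 0.001 0.17 0 0 0; 0 0 0.001 0.185 0 0 0")

```text
time: 22.5
tool_pos: [0.5917, 0.1994, 0.1219]
tool_rot: [0.003, 0.149, 0.989, 0.001]
contact_force: [-9.7, -3.3, 33.6]
gripper_width: 0.15
grasp_force: 66.1
```

jog_arm(motion="0 0 0 0.02 0 0 0; 0 0 0 0.04 0 0 0; 0 0 0 0.06 0 0 0; 0 0 0 0.083 0 0 0; 0 0 0 0.083 0 0 0")

```text
time: 23.12
tool_pos: [0.5921, 0.1969, 0.0763]
tool_rot: [0.004, 0.149, 0.989, -0.002]
contact_force: [3.4, -7.8, -3.1]
gripper_width: 0.155
grasp_force: 65.3
```

jog_arm(motion="50 0 0 0 0 0 0; 50 0 0 0 0 0 0; 50 0 0 0 0 0 0; 50 0 0 -0.07 0 0 0; 50 0 0 -0.14 0 0 0")

```text
time: 23.75
tool_pos: [0.5886, 0.1995, 0.1444]
tool_rot: [-0.001, 0.149, 0.989, -0.0]
contact_force: [0.0, 0.3, -0.6]
gripper_width: 0.501
grasp_force: 0.0
```

```bash
cat > rk.py <<'E'
from h import *
f=grab_frame('wrist');C=cloud(f);save(f,'rk.png')
hsv=cv2.cvtColor(f['color'],cv2.COLOR_RGB2HSV)
for c,x,y in [('yel',.589,.196),('red',.53,.214),('blue',.471,.232)]:
    lo,hi=HUE[c];m=(C[...,2]>.055)&(C[...,2]<.14)&(hsv[...,0]>=lo)&(hsv[...,0]<=hi)&(hsv[...,1]>120)&(np.hypot(C[...,0]-x,C[...,1]-y)<.035)
    if m.sum()>30:print(c,m.sum(),cv2.minAreaRect((C[m][:,:2]*1000).astype(np.float32)),np.percentile(C[m][:,2],[1,50,99]))
    print([(round(d['p'],2),np.round(d['at'],4)) for d in place_of('wrist','key_'+{'yel':'yellow'}.get(c,c)+'_head')])
goto(.4707,.2342,.143,162.85)
E
python3 rk.py
```

```text
yel 875 ((595.1924438476562, 196.5719451904297), (18.352516174316406, 47.22734832763672), 68.02486419677734) [0.08044609 0.09755609 0.10087382]
[(0.84, array([0.5892, 0.1949, 0.0863])), (0.73, array([0.5887, 0.4077, 0.0036]))]
red 1065 ((529.1026000976562, 216.28025817871094), (15.242928504943848, 33.558860778808594), 73.27886199951172) [0.08831264 0.09796037 0.1008155 ]
[(0.58, array([0.5306, 0.2165, 0.0837])), (0.48, array([ 0.5325,  0.2158, -0.0007]))]
blue 585 ((472.8702697753906, 231.18399047851562), (12.450728416442871, 31.033313751220703), 72.36017608642578) [0.08857555 0.09778057 0.10116225]
[(0.94, array([0.4719, 0.2334, 0.0875]))]
shift [ 0.2476 -0.0039  0.0037] turn [0.0007 0.0011 0.0005] t 23.95
```

Yellow and red are both seated in the block. Now blue.

jog_arm(motion="50 0.12 -0.002 0 0 0 0; 50 0.24 -0.005 0 0 0 0; 50 0.247 -0.005 0.04 0 0 0; 50 0.247 -0.005 0.12 0 0 0; 50 0.247 -0.005 0.147 0 0 0")

```text
time: 24.58
tool_pos: [0.4679, 0.2323, 0.0664]
tool_rot: [-0.003, 0.149, 0.989, -0.002]
contact_force: [-0.3, -0.5, -0.2]
gripper_width: 0.501
grasp_force: 0.0
```

jog_arm(motion="50 0 0 0 0 0 0; 0 0 0 0 0 0 0; 0 0 0 0 0 0 0; 0 0 0 0 0 0 0; 0 0 0 0 0 0 0")

```text
time: 25.2
tool_pos: [0.4717, 0.2335, 0.0723]
tool_rot: [0.002, 0.149, 0.989, 0.0]
contact_force: [0.9, -1.9, 5.9]
gripper_width: 0.15
grasp_force: 60.0
```

jog_arm(motion="0 0 0 -0.06 0 0 0; 0 0 0 -0.14 0 0 0; 0 0 0 -0.22 0 0 0; 0 0 0 -0.25 0 0 0; 0 0 0 -0.25 0 0 0")

```text
time: 25.82
tool_pos: [0.4706, 0.2335, 0.1959]
tool_rot: [0.001, 0.149, 0.989, 0.0]
contact_force: [0.0, -0.1, -1.1]
gripper_width: 0.154
grasp_force: 59.3
```

```bash
python3 - <<'E'
from h import *
held('blue');goto(.4945,-.1165,.2,174.4)
E
```

```text
held 1276 min/max x,y,z [[-0.0107, -0.0058, -0.0285], [0.0035, 0.0002, -0.0264], [0.0155, 0.0066, -0.0176]]
below 127 [[0.0073, -0.002, 0.0105], [0.0079, 0.0001, 0.0357], [0.0125, 0.0029, 0.0542]]
p [0.4706017  0.23346609 0.19593281] yaw 162.87966185298941 down [ 1.15178785e-03  5.91270251e-04 -9.99999162e-01] F [ 0.02327081 -0.12719576 -1.13898504] [ 0.01647745  0.01839088 -0.00930398]
shift [-0.2531 -0.6538 -0.0112] turn [-0.0005 -0.001  -0.1341] t 25.88
```

jog_arm(motion="0 -0.042 -0.109 0 0 0 0; 0 -0.084 -0.218 0 0 0 0; 0 -0.126 -0.327 0 0 0 0; 0 -0.168 -0.436 0 0 0 0; 0 -0.21 -0.545 0 0 0 0")

```text
time: 26.5
tool_pos: [0.489, -0.0595, 0.1927]
tool_rot: [-0.002, 0.149, 0.989, 0.0]
contact_force: [1.0, 0.7, 0.7]
gripper_width: 0.153
grasp_force: 59.4
```

jog_arm(motion="0 -0.03 -0.06 0 0 0 -0.06; 0 -0.0446 -0.109 0 0 0 -0.115; 0 -0.0446 -0.109 0 0 0 -0.115; 0 -0.0446 -0.109 0 0 0 -0.115; 0 -0.0446 -0.109 0 0 0 -0.115")

```text
time: 27.12
tool_pos: [0.4955, -0.1156, 0.1949]
tool_rot: [-0.001, 0.063, 0.998, 0.0]
contact_force: [0.3, 0.1, -0.2]
gripper_width: 0.15
grasp_force: 59.4
```

```bash
python3 lk.py blue w7.png; python3 -c "
from h import *
goto(.4953,-.1862,.165,172)"
```

```text
held 1888 min/max x,y,z [[-0.0107, -0.0062, -0.0286], [0.0078, 0.0002, -0.0254], [0.0174, 0.0066, 0.005]]
below 128 [[0.0074, -0.002, 0.0103], [0.0078, 0.0001, 0.0362], [0.0125, 0.0035, 0.0538]]
p [ 0.49546938 -0.11559897  0.19486539] yaw 172.81270002512477 down [-1.05670010e-03  6.76103385e-04 -9.99999213e-01] F [ 0.27435292  0.08205372 -0.21247645] [ 0.01896015 -0.01828703  0.00903368]
rotor fit 0.49511982421875 -0.18586708984375 [0.0643313  0.06492286]
keyway 195 ((501.84735107421875, -187.02105712890625), (5.45286750793457, 30.587087631225586), 81.81890869140625)
keyway mean [ 0.5017376  -0.18704744] dir deg -8.66320430021342 axis est [ 0.49481746 -0.18599306]
net [(0.88, [0.493, -0.1835, 0.0923])]
[(0.62, [0.4926, -0.185, -0.0005])]
shift [-0.0166 -0.1395  0.061 ] turn [ 0.0001 -0.      0.0095] t 27.27
```

jog_arm(motion="0 -0.008 -0.07 0.02 0 0 0.011; 0 -0.0166 -0.1395 0.05 0 0 0.011; 0 -0.0166 -0.1395 0.061 0 0 0.011; 0 -0.0166 -0.1395 0.061 0 0 0.011; 0 -0.0166 -0.1395 0.061 0 0 0.011")

```text
time: 27.9
tool_pos: [0.4956, -0.1862, 0.1657]
tool_rot: [0.0, 0.071, 0.997, -0.0]
contact_force: [0.9, -0.2, -1.1]
gripper_width: 0.151
grasp_force: 59.3
```

jog_arm(motion="0 0 0 0.01 0 0 0; 0 0 0 0.02 0 0 0; 0 0 0 0.03 0 0 0; 0 0 0 0.04 0 0 0; 0 0 0 0.043 0 0 0")

```text
time: 28.52
tool_pos: [0.4949, -0.1868, 0.1429]
tool_rot: [-0.0, 0.071, 0.997, 0.0]
contact_force: [0.6, -0.6, -0.6]
gripper_width: 0.155
grasp_force: 59.3
```

jog_arm(motion="0 0 0 0.02 0 0 0; 0 0 0 0.04 0 0 0; 0 0 0 0.06 0 0 0; 0 0 0 0.083 0 0 0; 0 0 0 0.083 0 0 0")

```text
time: 29.15
tool_pos: [0.4957, -0.1872, 0.1041]
tool_rot: [-0.0, 0.071, 0.997, 0.0]
contact_force: [-6.4, 2.6, 12.3]
gripper_width: 0.15
grasp_force: 61.2
```

Blue is home. I'll turn it by 0.55 rad first.

jog_arm(motion="0 0 0 0.002 0 0 0; 0 0 0 0.002 0 0 0.1; 0 0 0 0.002 0 0 0.2; 0 0 0 0.002 0 0 0.3; 0 0 0 0.002 0 0 0.37")

```text
time: 29.78
tool_pos: [0.4961, -0.1875, 0.1041]
tool_rot: [0.001, 0.343, 0.939, -0.0]
contact_force: [-4.8, 2.6, 14.9]
gripper_width: 0.152
grasp_force: 61.6
```

```bash
python3 - <<'E'
from h import *
held('blue')
E
```

```text
held 2079 min/max x,y,z [[-0.0114, -0.0063, -0.0306], [0.0083, 0.0002, -0.0251], [0.0177, 0.0069, 0.0057]]
below 890 [[-0.0395, -0.0115, 0.01], [0.0346, -0.0004, 0.0113], [0.0399, 0.0117, 0.0141]]
p [ 0.4960693  -0.18748294  0.10408016] yaw 139.82492442517832 down [ 1.05567460e-03 -9.76171754e-04 -9.99998966e-01] F [-4.79171122  2.56647274 14.93053495] [0.55997171 0.94880218 0.08084405]
```

Torque is only 0.08 N m past the ward angle, so blue is the right key. On towards the stop.

jog_arm(motion="0 0 0 0 0 0 0.11; 0 0 0 0 0 0 0.22; 0 0 0 0 0 0 0.33; 0 0 0 0 0 0 0.44; 0 0 0 0 0 0 0.54")

```text
time: 30.45
tool_pos: [0.4959, -0.1882, 0.1041]
tool_rot: [0.001, 0.686, 0.727, -0.001]
contact_force: [-7.0, 0.5, 14.4]
gripper_width: 0.153
grasp_force: 61.5
```

jog_arm(motion="0 0 0 0 0 0 0.015; 0 0 0 0 0 0 0.015; 0 0 0 0 0 0 0.015; 0 0 0 0 0 0 0; 0 0 0 0 0 0 0")

```text
time: 31.08
tool_pos: [0.4961, -0.1883, 0.1041]
tool_rot: [0.001, 0.684, 0.729, -0.001]
contact_force: [-6.0, 0.1, 14.3]
gripper_width: 0.149
grasp_force: 61.4
```

```bash
python3 - <<'E'
from h import *
held('blue')
E
```

```text
held 2063 min/max x,y,z [[-0.0111, -0.0064, -0.0311], [0.0082, -0.0, -0.0251], [0.0179, 0.0067, 0.0055]]
below 859 [[-0.0395, -0.0116, 0.01], [0.0347, -0.0, 0.011], [0.0397, 0.0115, 0.0141]]
p [ 0.49611821 -0.1882909   0.1041332 ] yaw 93.62131045106383 down [ 0.00134025 -0.00279665 -0.99999519] F [-6.04931584  0.08736993 14.33350457] [ 0.11606871  1.05391065 -0.00656164]
```

jog_arm(motion="40 0 0 0 0 0 0; 40 0 0 0 0 0 0; 40 0 0 0 0 0 0; 40 0 0 -0.05 0 0 0; 40 0 0 -0.12 0 0 0")

```text
time: 31.75
tool_pos: [0.4941, -0.1863, 0.1598]
tool_rot: [-0.002, 0.684, 0.729, -0.0]
contact_force: [0.9, -0.4, 0.4]
gripper_width: 0.4
grasp_force: 0.0
```

jog_arm(motion="40 0.06 0 -0.06 0 0 0; 40 0.14 0 -0.1 0 0 0; 40 0.14 0 -0.1 0 0 0; 40 0.14 0 -0.1 0 0 0; 40 0.14 0 -0.1 0 0 0")

```text
time: 32.38
tool_pos: [0.4903, -0.1176, 0.2097]
tool_rot: [-0.001, 0.685, 0.729, -0.001]
contact_force: [-0.2, 0.6, 0.1]
gripper_width: 0.4
grasp_force: 0.0
```

```bash
python3 - <<'E'
from h import *
f=grab_frame('wrist');C=cloud(f);hsv=cv2.cvtColor(f['color'],cv2.COLOR_RGB2HSV);lo,hi=HUE['blue']
m=(C[...,2]>.095)&(C[...,2]<.16)&(hsv[...,0]>=lo)&(hsv[...,0]<=hi)&(hsv[...,1]>120)&(np.hypot(C[...,0]-.495,C[...,1]+.187)<.04)
print(m.sum(),cv2.minAreaRect((C[m][:,:2]*1000).astype(np.float32)),np.percentile(C[m][:,2],[1,50,99]))
s=state();print(s['contact_force'],s['time'])
t=grab_frame('top')
for n in ['key_red_head','key_blue_head','key_yellow_head']:print(n,[(round(d['p'],2),np.round(d['at'],3)) for d in place_of('top',n)])
a=f['color'][80:330,120:520];b=t['color'][140:240,180:420]
b=cv2.resize(b,(600,250));cv2.imwrite('pics/e.png',np.clip(np.vstack([cv2.resize(a,(480,300)),cv2.resize(b,(480,200))])*1.4,0,255).astype(np.uint8)[:,:,::-1])
E
```

```text
403 ((496.00787353515625, -184.816650390625), (12.56418228149414, 29.14193344116211), 3.2239491939544678) [0.11843492 0.1301768  0.13296164]
[-0.04392627  0.05079056 -0.29355279] 32.425
key_red_head [(0.52, array([0.532, 0.214, 0.087]))]
key_blue_head [(0.61, array([0.368, 0.232, 0.074])), (0.59, array([0.474, 0.339, 0.102]))]
key_yellow_head [(0.49, array([0.585, 0.194, 0.09 ]))]
```

View pics/e.png

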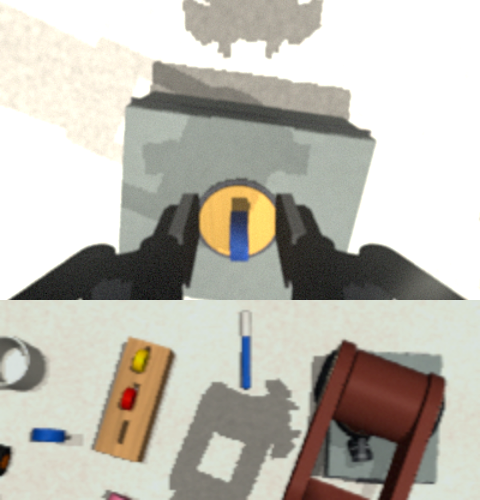

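The blue key stands home in the turned lock at (238,228): its head top is at 0.132 and its head lies at yaw 93°. Red (128,398) and yellow (140,360) are in the block, and the marker and mug haven't moved. Handing in.

```bash
python3 -c "
from plant import *
print(job_done())"
```

```text
the job is handed in; nothing more can be done
None
```

I handed the job in at about 32 s: the blue key turned the lock to the stop and was left fully home, and red and yellow, which both hit the ward, are back in the key block. The hand-in returned no verdict, so the result rests on my own camera and force checks.

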